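# Find the rocking corner of the balance plate and shim it

## Task

The instrument plate on the lab bench rocks at one corner: with the fingertips, press down on its corners until you find the one that gives way. Press the hinged shim tab at that corner down flat, leaving the other three tabs up, then press down on the same corner of the plate again, firmly (about 10 N), and finish while still holding it pressed, the shim carrying it. Pick nothing up: the plate stays in its place, the check weight stays standing on it, and the bottle, jar and plant are left alone.

Things in the scene. Friction and masses are not known exactly. Their poses are not given: they have to be found in the camera images.
- base: dark steel base sheet 190 (x) x 210 (y) x 8 mm, fixed to the bench, turned up to 0.25 rad. Origin: centre of its underside, on the bench. Its x axis points away from the robot ('far'), y to the left, z up. At each of its corners a shim is hinged.
- plate: loose aluminium instrument plate 180 (x) x 200 (y) x 10 mm, about 1 kg, lying level on four hidden feet above the base, in line with it; underside 26.5 mm, top 36.5 mm above the bench. Origin: centre of its underside; axes as the base's. Under three corners the foot is hard, under one (any of the four, all look alike) it is springy.
- weight: steel check weight 36 mm across, 45 mm tall, 0.2 kg, with a knob on top, standing loose near the middle of the plate. Origin: centre of its underside. Stays where it is.
- media_bottle: glass bottle with a blue cap, 66 mm across, 140 mm tall, standing on the bench beside the work. Origin: centre of its underside. Not part of the job.
- jar: glass jar with a white lid, 68 mm across, 85 mm tall, on the bench beside the work. Origin: centre of its underside. Not part of the job.
- plant: seedling in a terracotta pot, pot 88 mm across, 76 mm tall, leaves to about 150 mm, on the bench. Origin: centre of its underside. Not part of the job.
- corner_near_left (a point): point on the plate's top at its near left corner, right above the foot, 25 mm in from its x edge, 30 mm from its y edge: press here. With a hard foot it gives under 1 mm at 10 N. With the springy one it stays up to 2 N, then sinks about 1.7 mm per newton, to 6 mm, and springs back when let go.
- tab_near_left (a point): point on top of the near left shim's tab, 50 mm from its hinge. Brass tab 24 mm wide, 60 long, 4 thick, sticking out past the plate's edge to the base's +y side, at first sloping up 40 to 45 degrees (this point 47 to 52 mm above the bench, 34 to 38 mm outside the plate's edge). Flat, its top is level, 17 mm above the bench, this point 50 mm outside the edge.
- shim_near_left (a joint): angle of the near left shim, rad: 0 = tab up 45 degrees, 0.785 = flat (stop). Hinge along the base's x, straight below the plate's edge, 15 mm above the bench, 65 mm from the base's centre in x. Stiff: 4 to 6 N at the tab; stays where left. Flat, its nose stands 1.5 mm under the plate and carries this corner: a springy corner then sinks only some 1.5 mm.
- corner_near_right (a point): point on the plate's top at its near right corner, right above the foot, 25 mm in from its x edge, 30 mm from its y edge: press here. With a hard foot it gives under 1 mm at 10 N. With the springy one it stays up to 2 N, then sinks about 1.7 mm per newton, to 6 mm, and springs back when let go.
- tab_near_right (a point): point on top of the near right shim's tab, 50 mm from its hinge. Brass tab 24 mm wide, 60 long, 4 thick, sticking out past the plate's edge to the base's -y side, at first sloping up 40 to 45 degrees (this point 47 to 52 mm above the bench, 34 to 38 mm outside the plate's edge). Flat, its top is level, 17 mm above the bench, this point 50 mm outside the edge.
- shim_near_right (a joint): angle of the near right shim, rad: 0 = tab up 45 degrees, 0.785 = flat (stop). Hinge along the base's x, straight below the plate's edge, 15 mm above the bench, 65 mm from the base's centre in x. Stiff: 4 to 6 N at the tab; stays where left. Flat, its nose stands 1.5 mm under the plate and carries this corner: a springy corner then sinks only some 1.5 mm.
- corner_far_left (a point): point on the plate's top at its far left corner, right above the foot, 25 mm in from its x edge, 30 mm from its y edge: press here. With a hard foot it gives under 1 mm at 10 N. With the springy one it stays up to 2 N, then sinks about 1.7 mm per newton, to 6 mm, and springs back when let go.
- tab_far_left (a point): point on top of the far left shim's tab, 50 mm from its hinge. Brass tab 24 mm wide, 60 long, 4 thick, sticking out past the plate's edge to the base's +y side, at first sloping up 40 to 45 degrees (this point 47 to 52 mm above the bench, 34 to 38 mm outside the plate's edge). Flat, its top is level, 17 mm above the bench, this point 50 mm outside the edge.
- shim_far_left (a joint): angle of the far left shim, rad: 0 = tab up 45 degrees, 0.785 = flat (stop). Hinge along the base's x, straight below the plate's edge, 15 mm above the bench, 65 mm from the base's centre in x. Stiff: 4 to 6 N at the tab; stays where left. Flat, its nose stands 1.5 mm under the plate and carries this corner: a springy corner then sinks only some 1.5 mm.
- corner_far_right (a point): point on the plate's top at its far right corner, right above the foot, 25 mm in from its x edge, 30 mm from its y edge: press here. With a hard foot it gives under 1 mm at 10 N. With the springy one it stays up to 2 N, then sinks about 1.7 mm per newton, to 6 mm, and springs back when let go.
- tab_far_right (a point): point on top of the far right shim's tab, 50 mm from its hinge. Brass tab 24 mm wide, 60 long, 4 thick, sticking out past the plate's edge to the base's -y side, at first sloping up 40 to 45 degrees (this point 47 to 52 mm above the bench, 34 to 38 mm outside the plate's edge). Flat, its top is level, 17 mm above the bench, this point 50 mm outside the edge.
- shim_far_right (a joint): angle of the far right shim, rad: 0 = tab up 45 degrees, 0.785 = flat (stop). Hinge along the base's x, straight below the plate's edge, 15 mm above the bench, 65 mm from the base's centre in x. Stiff: 4 to 6 N at the tab; stays where left. Flat, its nose stands 1.5 mm under the plate and carries this corner: a springy corner then sinks only some 1.5 mm.

How it is judged:
By the outcome, as a careful person would: the job done as asked, in the order asked, and still so for the second after the job is handed in, while the arm keeps its last pose, push and grip.
It also fails if it takes over 54 s, if anything falls off the work surface, if the arm or the gripper's body presses on something with over 40 N, if the wrist force passes 120 N, or if a joint passes its speed limit or range.

## Robot

A 6-joint arm with a two-finger parallel gripper is mounted at the origin on the work surface. World frame = base frame: x ahead of the robot, y to its left, z up, the work surface at z = 0. Lengths are in m, angles in rad, forces in N, time in s.
With the tool pointing down it reaches from about 0.35 to 0.975 m from the base axis. Payload 4.9 kg.
Tool frame: the origin (TCP) lies at the very end of the fingers, on their centre line; the grasp point (between the pads) lies behind it (manip.pinch_z is the y of the grasp point in the tool frame, in m); y points along the fingers, x is the direction in which the jaws open and shut, and the axes are right-handed (so a half turn about y gives the same grasp; the last joint's range is limited). The gripper opens to 85 mm and grips with 20 to 120 N. Pads are 22 mm wide; open, the fingers measure 114 mm over their backs; the gripper's body (76 mm by 85 mm) begins 54 mm behind the grasp point. The pads swing forward as they close: fully open they stand 13 mm farther back than shut.
Start: joints at [1.227, 0.053, 1.613, -0, 1.476, -0.119], TCP at [0.139, 0.609, 0.231] pointing down, gripper open.
Joint ranges: [-3.01, 3.01], [-1.01, 2.22], [0.06, 2.58], [-1.02, 4.17], [0.09, 2.62], [-3.14, 3.14]. Speed limits (rad/s): [2.57, 2.57, 3.14, 3.14, 3.14, 3.14].

## Interface

Orientations are given as a unit quaternion [w, x, y, z].
In Python, from plant import manip gives the robot as it stands.
- The arm moves only by the tool drive_tool, never from a script. Its argument "motion" is a list of rows, each a list of 3 entries, a list of its own where there are three numbers: the shift along the tool's x, y, z in units of 25 mm (1.0 is 25 mm), then the turn, a rotation vector about the tool's x, y, z in units of 5 degrees (1.0 is 5 degrees), then the closure, from -1 (fully open) to 1 (shut). A call has 1 to 12 rows; each row shifts and turns the commanded pose from where the row before left it, along the tool's axes as they then stand; what a row does not reach is not made up. A row lasts 1/10 s, in which the tool goes at most 50 mm and 8.59 degrees, less where a joint would pass 70% of its speed; a pose out of reach is approached as far as the arm can. A call is refused whole if a number of a shift passes 1 or a number of a turn 1, either way. A call with a gripper value outside its range is refused whole. The fingers move at their own pace and stop on an object; the grip force is fixed at half the most. Time passes only in rows, so rows that do not move let the fingers close. It gives the time, the measured TCP pose, the force and the opening at its end, in the units of the state.
- manip.state(): the state, without advancing time (a new reading comes with each control period).
- manip.grab_frame(name): name is "side" or "top"; returns a dict with "img" (480x640x3 uint8, blue, green, red), "range_z" (480x640 float32, m along the optical axis (not along the pixel's ray), 0 where there is no reading), "camera_matrix" (3x3 intrinsics, pixels), "k1" (the pictures are not rectified: a ray, as slopes to the right and down, at radius r is drawn at 1 + k1 r^2 times it, then the intrinsics apply), "world_from_camera" (4x4, takes a point from camera to world coordinates). Camera axes: x right, y down, z forward; pixel columns grow to the right and rows downward; lengths in m; the calibration is good to about 2 mm. A picture is of the moment at which its call begins.
- manip.job_done(): hands the job in, once; it reports no verdict.
The state is a dict: "time": time; "joint_pos": joint angles; "joint_vel": joint speeds; "joint_efforts": joint torques, N m; "tool_pos": TCP position; "tool_rot": TCP orientation; "contact_force": force on the tool from outside, world axes, zero at the start; "ft_torque": the same for the moment, N m; "gripper_width": opening from 0.0 (shut) to 1.0 (fully open).
Only numpy, scipy, OpenCV 4.12 (cv2) and the standard library are available. Lean on these libraries where they do the work, as an engineer would, in place of code of your own. Each camera call takes 0.05 s, during which the arm holds its last target. There are 200 camera calls.

## Working session

There is one attempt and no reset: what is moved stays moved. The work goes in short steps, Python scripts to look and compute and a tool call to move; the robot and the scene stay as the last step left them, time stands still between calls to the robot, and variables do not carry over. Pictures are saved under pics/ and viewed, about 8 in all and at most 12, crops included, and the job is handed in when it is done.

Besides the shell and the picture viewer there is one more tool, called in YAML: its name, and indented under it one key for each argument. drive_tool: Moves the arm, as the interface text tells. Its arguments: {"type":"object","properties":{"motion":{"type":"array","items":{"type":"array"}}},"required":["motion"]}

```bash
mkdir -p pics; cat > h.py <<'E'
import numpy as np,cv2
from plant import manip
def grab(n,save=None):
    f=manip.grab_frame(n)
    if save: cv2.imwrite('pics/'+save,f['img'])
    return f
def cloud(f):
    K=f['camera_matrix'];k1=f['k1'];h,w=f['range_z'].shape
    u,v=np.meshgrid(np.arange(w),np.arange(h))
    p=np.stack([u,v],-1).reshape(-1,1,2).astype(np.float64)
    n=cv2.undistortPoints(p,np.array(K),np.array([k1,0,0,0.])).reshape(h,w,2)
    z=f['range_z'].astype(float)
    P=np.dstack([n[...,0]*z,n[...,1]*z,z,np.ones_like(z)])@np.array(f['world_from_camera']).T
    P=P[...,:3];P[z==0]=np.nan
    return P
E
python3 - <<'E'
from h import *
f=grab('top','top1.png');g=grab('side','side1.png')
np.savez('f.npz',t=cloud(f),s=cloud(g))
print(manip.state(),manip.pinch_z); print(f['world_from_camera'],g['world_from_camera'])
P=cloud(f)
m=(abs(P[...,2]-.0365)<.003)
m=cv2.morphologyEx(m.astype(np.uint8),cv2.MORPH_OPEN,np.ones((3,3)))
n,l,st,c=cv2.connectedComponentsWithStats(m)
i=1+np.argmax(st[1:,4]);q=P[l==i];print(st[i],c[i])
print(cv2.minAreaRect((q[:,:2]*1000).astype(np.float32)),np.median(q[:,2]))
E
```

```text
{'time': 0.1, 'joint_pos': array([ 1.22700041e+00,  5.33076189e-02,  1.61413892e+00,  4.46461443e-05,
        1.47602073e+00, -1.18991702e-01]), 'joint_vel': array([-0.00039833, -0.00189846, -0.0027699 ,  0.00130799,  0.00031035,
       -0.0012618 ]), 'joint_efforts': array([ 8.46202784e-05, -3.94902670e+01, -3.71362925e+01, -6.20498213e-05,
        3.96028423e-03,  2.33036980e-05]), 'tool_pos': array([0.13911438, 0.6087465 , 0.23018618]), 'tool_rot': array([-0.55259292,  0.55326357,  0.4401887 , -0.44133252]), 'contact_force': array([1.71779604, 0.33991471, 0.05017725]), 'ft_torque': array([-0.01627073, -0.00429787, -0.00437316]), 'gripper_width': 1.0002644507645044} -0.0187
[[-2.90748394e-02 -9.84485220e-01  1.73041919e-01  4.01115280e-01]
 [-9.99577105e-01  2.85467542e-02 -5.54019642e-03 -2.95424566e-02]
 [ 5.14456360e-04 -1.73129820e-01 -9.84898878e-01  9.46373134e-01]
 [ 0.00000000e+00  0.00000000e+00  0.00000000e+00  1.00000000e+00]] [[-0.94127724 -0.19126022  0.27823854  0.25142129]
 [-0.33709639  0.48584243 -0.80642616  0.77552583]
 [ 0.01905716 -0.8528638  -0.52178555  0.570715  ]
 [ 0.          0.          0.          1.        ]]
[ 260  200  110   99 6989] [314.75690371 249.12605523]
((555.0787353515625, -15.871063232421875), (198.11270141601562, 180.1890869140625), 78.94232177734375) 0.0361409842388869
```

View pics/top1.png

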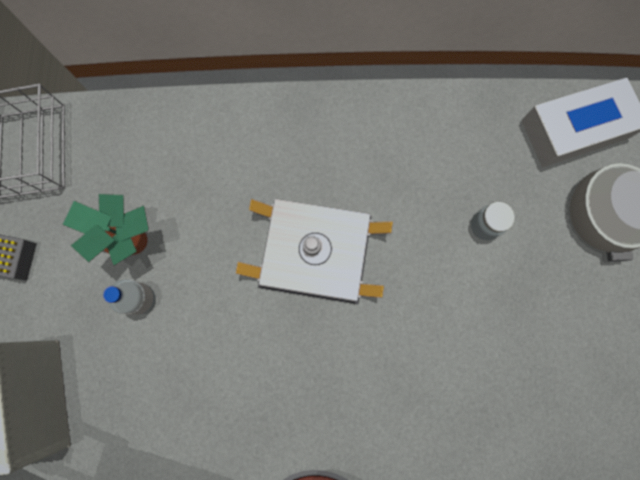

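View pics/side1.png

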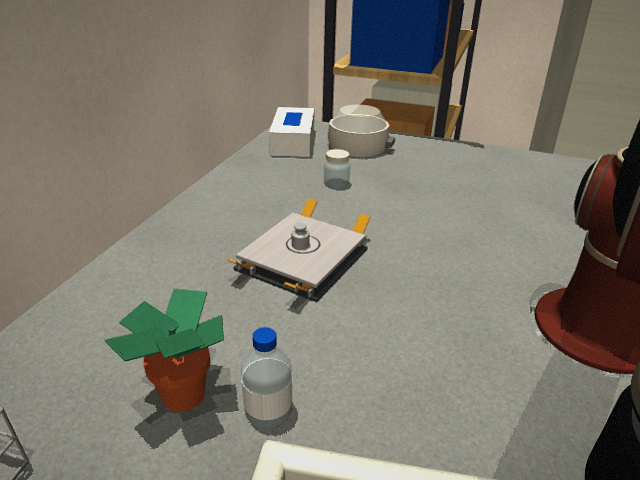

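```bash
python3 - <<'E'
from h import *
d=np.load('f.npz');a=-np.deg2rad(11.06);c=np.array([.5551,-.0159])
R=np.array([[np.cos(a),-np.sin(a)],[np.sin(a),np.cos(a)]])
for n,dx,dy in [('nl',-1,1),('nr',-1,-1),('fl',1,1),('fr',1,-1)]:
    print(n,'corner',c+R@[dx*.065,dy*.070],'tab',c+R@[dx*.065,dy*.136],'flat',c+R@[dx*.065,dy*.150])
for k in 'ts':
    P=d[k].reshape(-1,3);P=P[~np.isnan(P[:,0])];L=(P[:,:2]-c)@R
    for dx in(-1,1):
        for dy in(-1,1):
            m=(abs(L[:,0]-dx*.065)<.02)&(L[:,1]*dy>.11)&(L[:,1]*dy<.16)&(P[:,2]>.022)&(P[:,2]<.065)
            if m.sum()>5:
                hi=m&(abs(L[:,1]*dy-.136)<.004);print(k,dx,dy,m.sum(),np.median(L[m],0),np.median(P[hi,2]))
    m=(abs(P[:,2]-.0365)<.003)&(abs(L)<.12).all(1); print(k,np.percentile(L[m],[1,99],axis=0),np.median(P[m,2]))
    m=(P[:,2]>.07)&(P[:,2]<.25)&(P[:,0]>.3)&(P[:,0]<.85)&(abs(P[:,1])<.3)
    cells,n=np.unique(np.floor(P[m,:2]/.03),axis=0,return_counts=True)
    for q,w in zip(cells,n):
        if w>15:
            s=m&(np.floor(P[:,:2]/.03)==q).all(1);print(' ',q*.03,w,P[s,2].max().round(3))
E
```

```text
nl corner [0.50473584 0.06526927] tab [0.51739707 0.13004344] flat [0.52008278 0.14378342]
nr corner [ 0.47787868 -0.07213048] tab [ 0.46521744 -0.13690465] flat [ 0.46253173 -0.15064463]
fl corner [0.63232132 0.04033048] tab [0.64498256 0.10510465] flat [0.64766827 0.11884463]
fr corner [ 0.60546416 -0.09706927] tab [ 0.59280293 -0.16184344] flat [ 0.59011722 -0.17558342]
t -1 -1 233 [-0.06545239 -0.12784878] 0.04846456495587603
t -1 1 242 [-0.06505523  0.12805291] 0.0473411033735589
t 1 -1 219 [ 0.06453471 -0.12783702] 0.049723697817245394
t 1 1 209 [0.0643733  0.12618305] 0.05153272037321133
t [[-0.088435   -0.0976327 ]
 [ 0.0875909   0.09751881]] 0.03611764208962176
  [ 0.54 -0.03] 108 0.086
  [0.57 0.27] 45 0.132
  [0.6  0.27] 21 0.133
s -1 -1 210 [-0.06701211 -0.1273261 ] 0.04830713125617969
s -1 1 64 [-0.07513308  0.14172967] 0.04611064710029095
s 1 -1 184 [ 0.06267379 -0.12748806] 0.04994084594013892
s 1 1 59 [0.0535236  0.13971979] 0.047492193395095805
s [[-0.09088521 -0.09742098]
 [ 0.08567123  0.10122188]] 0.036302867663011384
  [ 0.54 -0.03] 74 0.084
  [0.54 0.  ] 20 0.082
  [0.57 0.27] 51 0.133
```

```bash
cat > go.py <<'E'
import sys
from h import *
from scipy.spatial.transform import Rotation as Ro
s=manip.state();q=s['tool_rot'];R=Ro.from_quat([q[1],q[2],q[3],q[0]])
t=np.array(list(map(float,sys.argv[1:4])))
print('t',s['time'],'pos',s['tool_pos'].round(4),'F',s['contact_force'].round(2),'w',s['gripper_width'])
print('R',R.as_matrix().round(3).tolist())
print('units',(R.inv().apply(t-s['tool_pos'])/.025).round(2))
E
python3 go.py .505 .065 .1
```

```text
t 0.1 pos [0.1391 0.6087 0.2302] F [1.72 0.34 0.05] w 1.0002644507645044
R [[0.223, -0.001, -0.975], [0.975, -0.002, 0.223], [-0.002, -1.0, 0.0]]
units [-17.93   5.24 -19.12]
```

drive_tool:
  motion:
    - [[-0.75,0,-0.8],[0,0,0],1]
    - [[-0.75,0,-0.8],[0,0,0],1]
    - [[-0.75,0,-0.8],[0,0,0],1]
    - [[-0.75,0,-0.8],[0,0,0],1]
    - [[-0.75,0,-0.8],[0,0,0],1]
    - [[-0.75,0,-0.8],[0,0,0],1]
    - [[-0.75,0,-0.8],[0,0,0],1]
    - [[-0.75,0,-0.8],[0,0,0],1]
    - [[-0.75,0,-0.8],[0,0,0],1]
    - [[-0.75,0,-0.8],[0,0,0],1]
    - [[-0.75,0,-0.8],[0,0,0],1]
    - [[-0.75,0,-0.8],[0,0,0],1]

```text
time: 1.3
tool_pos: [0.3233, 0.3353, 0.2308]
tool_rot: [0.553, -0.553, -0.441, 0.441]
contact_force: [0.0, -0.3, -0.2]
gripper_width: -0.004
```

drive_tool:
  motion:
    - [[-0.75,0,-0.8],[0,0,0],1]
    - [[-0.75,0,-0.8],[0,0,0],1]
    - [[-0.75,0,-0.8],[0,0,0],1]
    - [[-0.75,0,-0.8],[0,0,0],1]
    - [[-0.75,0,-0.8],[0,0,0],1]
    - [[-0.75,0,-0.8],[0,0,0],1]
    - [[-0.75,0,-0.8],[0,0,0],1]
    - [[-0.75,0,-0.8],[0,0,0],1]
    - [[-0.75,0.5,-0.8],[0,0,0],1]
    - [[-0.75,0.5,-0.8],[0,0,0],1]
    - [[-0.75,1,-0.8],[0,0,0],1]
    - [[0,0,0],[0,0,0],1]

```text
time: 2.5
tool_pos: [0.4903, 0.0841, 0.1771]
tool_rot: [0.555, -0.552, -0.438, 0.442]
contact_force: [-0.5, 0.3, -1.6]
gripper_width: 0.004
```

```bash
python3 go.py .5047 .0653 .045
```

```text
t 2.5 pos [0.4903 0.0841 0.1771] F [-0.54  0.33 -1.55] w 0.003637028808126172
R [[0.226, -0.007, -0.974], [0.974, -0.001, 0.226], [-0.002, -1.0, 0.007]]
units [-0.59  5.28 -0.77]
```

drive_tool:
  motion:
    - [[-0.3,1,-0.4],[0,0,0],1]
    - [[-0.3,1,-0.4],[0,0,0],1]
    - [[0,1,0],[0,0,0],1]
    - [[0,1,0],[0,0,0],1]
    - [[0,0.8,0],[0,0,0],1]
    - [[0,0.4,0],[0,0,0],1]
    - [[0,0,0],[0,0,0],1]
    - [[0,0,0],[0,0,0],1]
    - [[0,0,0],[0,0,0],1]

```text
time: 3.4
tool_pos: [0.5089, 0.0674, 0.053]
tool_rot: [-0.552, 0.553, 0.442, -0.44]
contact_force: [-0.3, -0.7, 0.2]
gripper_width: -0.002
```

```bash
python3 go.py .5047 .0653 .0365
```

```text
t 3.4 pos [0.5089 0.0674 0.053 ] F [-0.25 -0.65  0.22] w -0.0018763608240059855
R [[0.223, 0.003, -0.975], [0.975, -0.0, 0.223], [0.001, -1.0, -0.003]]
units [-0.12  0.66  0.15]
```

drive_tool:
  motion:
    - [[-0.12,0.3,0.15],[0,0,0],1]
    - [[0,0.2,0],[0,0,0],1]
    - [[0,0.08,0],[0,0,0],1]
    - [[0,0.04,0],[0,0,0],1]
    - [[0,0.04,0],[0,0,0],1]
    - [[0,0,0],[0,0,0],1]
    - [[0,0,0],[0,0,0],1]

```text
time: 4.1
tool_pos: [0.5035, 0.0651, 0.035]
tool_rot: [0.553, -0.553, -0.441, 0.441]
contact_force: [-2.9, 1.1, 2.8]
gripper_width: -0.0
```

drive_tool:
  motion:
    - [[0,0.04,0],[0,0,0],1]
    - [[0,0,0],[0,0,0],1]
    - [[0,0,0],[0,0,0],1]

```text
time: 4.4
tool_pos: [0.5036, 0.0652, 0.034]
tool_rot: [-0.553, 0.553, 0.441, -0.441]
contact_force: [-2.6, 1.4, 4.2]
gripper_width: 0.002
```

drive_tool:
  motion:
    - [[0,0.04,0],[0,0,0],1]
    - [[0,0,0],[0,0,0],1]
    - [[0,0,0],[0,0,0],1]

```text
time: 4.7
tool_pos: [0.5036, 0.0653, 0.033]
tool_rot: [0.553, -0.553, -0.441, 0.441]
contact_force: [-3.1, 1.1, 6.2]
gripper_width: 0.001
```

drive_tool:
  motion:
    - [[0,0.04,0],[0,0,0],1]
    - [[0,0,0],[0,0,0],1]
    - [[0,0,0],[0,0,0],1]

```text
time: 5.0
tool_pos: [0.5036, 0.0653, 0.0321]
tool_rot: [0.553, -0.553, -0.441, 0.441]
contact_force: [-2.7, 1.4, 6.2]
gripper_width: -0.004
```

drive_tool:
  motion:
    - [[0,0.06,0],[0,0,0],1]
    - [[0,0,0],[0,0,0],1]
    - [[0,0,0],[0,0,0],1]

```text
time: 5.3
tool_pos: [0.5036, 0.0653, 0.031]
tool_rot: [0.553, -0.553, -0.441, 0.441]
contact_force: [-4.5, 2.2, 7.8]
gripper_width: 0.001
```

```bash
cat > pl.py <<'E'
from h import *
a=-np.deg2rad(11.06);c=np.array([.5551,-.0159])
Rp=np.array([[np.cos(a),-np.sin(a)],[np.sin(a),np.cos(a)]])
for k in 'top','side':
    P=cloud(grab(k)).reshape(-1,3);P=P[~np.isnan(P[:,0])];L=(P[:,:2]-c)@Rp
    m=(abs(L[:,0])<.083)&(abs(L[:,1])<.093)&(P[:,2]>.026)&(P[:,2]<.042)&(np.hypot(*L.T)>.03)
    A=np.c_[L[m],np.ones(m.sum())];w=np.ones(len(A),bool)
    for _ in range(4):
        x=np.linalg.lstsq(A[w],P[m,2][w],rcond=None)[0];r=P[m,2]-A@x;w=abs(r)<2.5*np.median(abs(r))
    print(k,m.sum(),'plate z mm',{n:round(1e3*float(x@[i*.065,j*.07,1]),2) for n,i,j in[('nl',-1,1),('nr',-1,-1),('fl',1,1),('fr',1,-1)]})
    print('  tabs z',{(i,j):round(1e3*float(np.median(P[(abs(L[:,0]-i*.065)<.008)&(abs(L[:,1]*j-.136)<.005)&(P[:,2]>.01)&(P[:,2]<.06),2])),1) for i in(-1,1) for j in(-1,1)})
E
python3 pl.py; python3 go.py .505 .065 .06
```

```text
top 4367 plate z mm {'nl': 30.71, 'nr': 36.21, 'fl': 36.28, 'fr': 41.78}
  tabs z {(-1, -1): 48.2, (-1, 1): nan, (1, -1): 49.5, (1, 1): 51.7}
side 2805 plate z mm {'nl': 30.68, 'nr': 36.61, 'fl': 36.5, 'fr': 42.43}
  tabs z {(-1, -1): 48.6, (-1, 1): 48.5, (1, -1): nan, (1, 1): 45.8}
t 5.4 pos [0.5036 0.0654 0.031 ] F [-4.4   1.05  8.53] w -0.002934736845824445
R [[0.223, -0.0, -0.975], [0.975, 0.0, 0.223], [0.0, -1.0, 0.0]]
units [-0.   -1.16 -0.06]
  return _methods._mean(a, axis=axis, dtype=dtype,
  ret = ret.dtype.type(ret / rcount)
```

drive_tool:
  motion:
    - [[0,-0.1,0],[0,0,0],1]
    - [[0,-0.1,0],[0,0,0],1]
    - [[0,-0.1,0],[0,0,0],1]
    - [[0,-0.3,0],[0,0,0],1]
    - [[0,-0.6,0],[0,0,0],1]
    - [[0,-0.7,0],[0,0,0],1]
    - [[0.4,0,0],[0,0,0],1]
    - [[0.8,0,0],[0,0,0],1]
    - [[0.8,0,0],[0,0,0],1]
    - [[0.8,0,0],[0,0,0],1]
    - [[0.1,0,0.05],[0,0,0],1]
    - [[0,0,0],[0,0,0],1]

```text
time: 6.6
tool_pos: [0.5181, 0.1367, 0.0775]
tool_rot: [0.553, -0.553, -0.441, 0.441]
contact_force: [-0.3, -0.9, -0.7]
gripper_width: 0.002
```

```bash
python3 pl.py 2>/dev/null; python3 go.py .5185 .1359 .055; python3 -c "
from h import *
f=grab('side');cv2.imwrite('pics/s2.png',cv2.resize(f['img'][170:330,200:400],None,fx=3.5,fy=3.5))"
```

```text
top 6728 plate z mm {'nl': 36.15, 'nr': 36.05, 'fl': 36.03, 'fr': 35.93}
  tabs z {(-1, -1): 47.9, (-1, 1): nan, (1, -1): 49.0, (1, 1): 52.1}
side 2319 plate z mm {'nl': 36.41, 'nr': 36.43, 'fl': 36.26, 'fr': 36.27}
  tabs z {(-1, -1): 48.7, (-1, 1): 47.7, (1, -1): 50.0, (1, 1): 46.8}
t 6.7 pos [0.5181 0.1358 0.0775] F [-0.36 -0.07  0.14] w 0.0002332614333867749
R [[0.223, -0.0, -0.975], [0.975, -0.0, 0.223], [-0.0, -1.0, 0.0]]
units [ 0.01  0.9  -0.02]
```

View pics/s2.png

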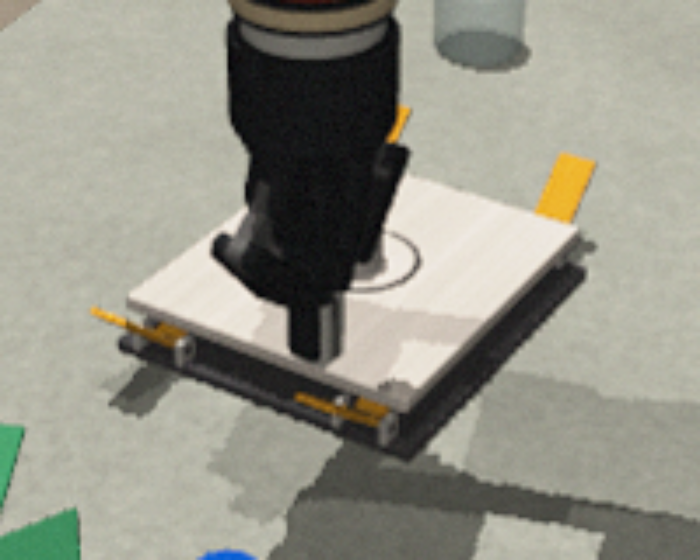

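```bash
python3 - <<'E'
from h import *
s=manip.state();t=s['tool_pos']
for k in('side','top'):
    P=cloud(grab(k)).reshape(-1,3);P=P[~np.isnan(P[:,0])]-t
    x=P[:,:2]@[.223,.975];z=P[:,:2]@[-.975,.223]
    for lo in range(-5,100,10):
        m=(P[:,2]*1e3>lo)&(P[:,2]*1e3<lo+10)&(abs(z)<.05)&(abs(x)<.07)
        if m.sum()>3:print(k,lo,m.sum(),'x',(1e3*np.percentile(x[m],[2,98])).round(),'z',(1e3*np.percentile(z[m],[2,98])).round())
E
```

```text
side -5 17 x [-4.  9.] z [-7. 11.]
side 5 68 x [-13.  15.] z [-6. 12.]
side 15 74 x [-11.  16.] z [-5. 11.]
side 25 79 x [-12.  16.] z [-7. 12.]
side 35 49 x [-9. 15.] z [ 4. 13.]
side 45 170 x [-31.  36.] z [-9. 14.]
side 55 137 x [-41.  44.] z [-10.  15.]
side 65 228 x [-47.  52.] z [-9. 17.]
side 75 228 x [-56.  60.] z [-7. 17.]
side 85 343 x [-55.  62.] z [-10.  18.]
side 95 265 x [-33.  54.] z [-5. 20.]
top 65 15 x [-45. -34.] z [-13.  10.]
top 75 17 x [-57. -38.] z [-12.  10.]
top 85 129 x [-62. -43.] z [-14.  11.]
top 95 49 x [-57. -39.] z [-12.   3.]
```

drive_tool:
  motion:
    - [[0,0.4,0],[0,0,0],1]
    - [[0,0.3,0],[0,0,0],1]
    - [[0,0.15,0],[0,0,0],1]
    - [[0,0.15,0],[0,0,0],1]
    - [[0,0.15,0],[0,0,0],1]
    - [[0.02,0.15,0],[0,0,0],1]
    - [[0.03,0.15,0],[0,0,0],1]
    - [[0,0,0],[0,0,0],1]

```text
time: 7.65
tool_pos: [0.5196, 0.1376, 0.0421]
tool_rot: [-0.553, 0.553, 0.441, -0.44]
contact_force: [0.7, -1.0, 2.8]
gripper_width: 0.004
```

drive_tool:
  motion:
    - [[0.03,0.15,0],[0,0,0],1]
    - [[0.03,0.15,0],[0,0,0],1]
    - [[0.03,0.15,0],[0,0,0],1]
    - [[0.03,0.15,0],[0,0,0],1]
    - [[0.03,0.15,0],[0,0,0],1]
    - [[0,0,0],[0,0,0],1]

```text
time: 8.25
tool_pos: [0.5191, 0.1408, 0.022]
tool_rot: [0.553, -0.553, -0.44, 0.441]
contact_force: [0.6, 0.0, 1.0]
gripper_width: -0.005
```

drive_tool:
  motion:
    - [[0.03,0.1,0],[0,0,0],1]
    - [[0,0.06,0],[0,0,0],1]
    - [[0,0.06,0],[0,0,0],1]
    - [[0,0,0],[0,0,0],1]
    - [[0,0,0],[0,0,0],1]

```text
time: 8.75
tool_pos: [0.5193, 0.1414, 0.017]
tool_rot: [0.553, -0.553, -0.44, 0.441]
contact_force: [-0.9, -2.0, 2.2]
gripper_width: 0.005
```

drive_tool:
  motion:
    - [[0,0.06,0],[0,0,0],1]
    - [[0,0.06,0],[0,0,0],1]
    - [[0,0,0],[0,0,0],1]
    - [[0,0,0],[0,0,0],1]

```text
time: 9.15
tool_pos: [0.5195, 0.1414, 0.0164]
tool_rot: [0.553, -0.553, -0.44, 0.442]
contact_force: [-7.0, -4.3, 18.8]
gripper_width: -0.003
```

drive_tool:
  motion:
    - [[0,-0.1,0],[0,0,0],1]
    - [[0,-0.3,0],[0,0,0],1]
    - [[0,-0.8,0],[0,0,0],1]
    - [[0,-0.8,0],[0,0,0],1]
    - [[0,-0.6,0],[0,0,0],1]
    - [[-0.6,0,0],[0,0,0],1]
    - [[-0.9,0,0],[0,0,0],1]
    - [[-0.9,0,0],[0,0,0],1]
    - [[-0.6,0,0],[0,0,0],1]
    - [[0,0,0],[0,0,0],1]
    - [[0,0,0],[0,0,0],1]

```text
time: 10.25
tool_pos: [0.5026, 0.0683, 0.0788]
tool_rot: [0.553, -0.553, -0.44, 0.441]
contact_force: [-0.4, 1.2, 0.3]
gripper_width: -0.002
```

```bash
python3 pl.py 2>/dev/null; python3 go.py .5047 .0653 .0385; python3 - <<'E'
from h import *
f=grab('side');cv2.imwrite('pics/s3.png',cv2.resize(f['img'][170:330,200:400],None,fx=3.5,fy=3.5))
P=cloud(f).reshape(-1,3);a=-np.deg2rad(11.06)
R=np.array([[np.cos(a),-np.sin(a)],[np.sin(a),np.cos(a)]])
L=(P[:,:2]-[.5551,-.0159])@R
for r in(.125,.135,.145,.153):
    m=(abs(L[:,0]+.065)<.008)&(abs(L[:,1]-r)<.005)&(P[:,2]>-.01)&(P[:,2]<.06);print(r,np.sort(P[m,2]).round(4)[-8:])
E
```

```text
top 4788 plate z mm {'nl': 36.17, 'nr': 36.22, 'fl': 36.01, 'fr': 36.07}
  tabs z {(-1, -1): 48.8, (-1, 1): nan, (1, -1): 50.3, (1, 1): 51.2}
side 3086 plate z mm {'nl': 36.34, 'nr': 36.24, 'fl': 36.38, 'fr': 36.28}
  tabs z {(-1, -1): 49.4, (-1, 1): 16.8, (1, -1): nan, (1, 1): 43.3}
t 10.35 pos [0.5029 0.0689 0.0791] F [0.5  0.39 0.7 ] w -0.00016657765787427028
R [[0.223, -0.0, -0.975], [0.975, 0.0, 0.223], [0.0, -1.0, 0.0]]
units [-0.13  1.62 -0.1 ]
0.125 [0.0175 0.0175 0.0175 0.0176 0.0177 0.0182 0.0183 0.0187]
0.135 [0.0174 0.0176 0.0176 0.0177 0.0178 0.018  0.0183 0.0185]
0.145 [0.0173 0.0173 0.0177 0.0178 0.0179 0.0181 0.0188 0.0197]
0.153 [0.0173 0.0174 0.0175 0.0176 0.0176 0.0177 0.0178 0.0185]
```

View pics/s3.png

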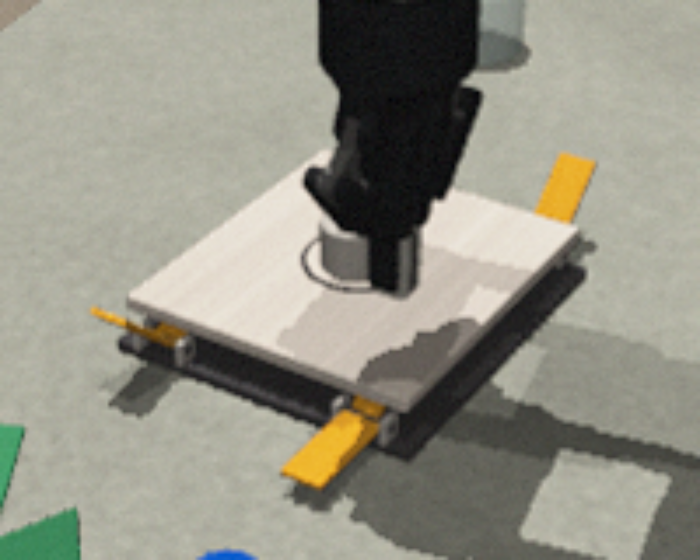

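The near-left tab lies flat at about 17.5 mm (crop around 330,450), the far-left tab is still up, and the weight stands. Next is the final press.

drive_tool:
  motion:
    - [[-0.13,0.4,-0.1],[0,0,0],1]
    - [[0,0.6,0],[0,0,0],1]
    - [[0,0.4,0],[0,0,0],1]
    - [[0,0.15,0],[0,0,0],1]
    - [[0,0.05,0],[0,0,0],1]
    - [[0,0.04,0],[0,0,0],1]
    - [[0,0,0],[0,0,0],1]
    - [[0,0,0],[0,0,0],1]

```text
time: 11.2
tool_pos: [0.5051, 0.0649, 0.0388]
tool_rot: [-0.553, 0.553, 0.441, -0.44]
contact_force: [0.1, 0.0, 0.5]
gripper_width: -0.002
```

drive_tool:
  motion:
    - [[0,0.04,0],[0,0,0],1]
    - [[0,0,0],[0,0,0],1]
    - [[0,0,0],[0,0,0],1]

```text
time: 11.5
tool_pos: [0.5047, 0.0649, 0.0374]
tool_rot: [-0.553, 0.553, 0.441, -0.441]
contact_force: [-0.7, -0.5, -0.8]
gripper_width: -0.003
```

drive_tool:
  motion:
    - [[0,0.04,0],[0,0,0],1]
    - [[0,0.04,0],[0,0,0],1]
    - [[0,0,0],[0,0,0],1]
    - [[0,0,0],[0,0,0],1]

```text
time: 11.9
tool_pos: [0.5048, 0.0649, 0.0356]
tool_rot: [0.553, -0.553, -0.441, 0.441]
contact_force: [-1.1, 1.1, 2.7]
gripper_width: 0.0
```

drive_tool:
  motion:
    - [[0,0.02,0],[0,0,0],1]
    - [[0,0,0],[0,0,0],1]
    - [[0,0,0],[0,0,0],1]

```text
time: 12.2
tool_pos: [0.5048, 0.0649, 0.0352]
tool_rot: [0.553, -0.553, -0.441, 0.441]
contact_force: [-2.4, 0.2, 5.2]
gripper_width: -0.001
```

drive_tool:
  motion:
    - [[0,0.02,0],[0,0,0],1]
    - [[0,0,0],[0,0,0],1]
    - [[0,0,0],[0,0,0],1]

```text
time: 12.5
tool_pos: [0.5048, 0.065, 0.0352]
tool_rot: [0.553, -0.553, -0.441, 0.441]
contact_force: [-3.7, 0.2, 8.1]
gripper_width: 0.003
```

drive_tool:
  motion:
    - [[0,0.015,0],[0,0,0],1]
    - [[0,0,0],[0,0,0],1]
    - [[0,0,0],[0,0,0],1]
    - [[0,0,0],[0,0,0],1]

```text
time: 12.9
tool_pos: [0.5048, 0.065, 0.0351]
tool_rot: [0.553, -0.553, -0.441, 0.441]
contact_force: [-5.8, 0.8, 9.8]
gripper_width: 0.001
```

```bash
python3 pl.py 2>/dev/null; python3 -c "
from h import *
F=[]
for i in range(6): grab('top'); F.append(manip.state()['contact_force'])
print(np.mean(F,0),np.std(F,0))
f=grab('side');cv2.imwrite('pics/s4.png',cv2.resize(f['img'][170:330,200:400],None,fx=3.5,fy=3.5))"
```

```text
top 4713 plate z mm {'nl': 34.69, 'nr': 36.14, 'fl': 35.98, 'fr': 37.43}
  tabs z {(-1, -1): 48.0, (-1, 1): nan, (1, -1): 48.6, (1, 1): 51.6}
side 2737 plate z mm {'nl': 35.03, 'nr': 36.39, 'fl': 36.36, 'fr': 37.73}
  tabs z {(-1, -1): 48.6, (-1, 1): 16.8, (1, -1): nan, (1, 1): 44.1}
[-4.76669852  0.66087213  9.99829102] [0.32451102 0.46024045 0.3438692 ]
```

View pics/s4.png

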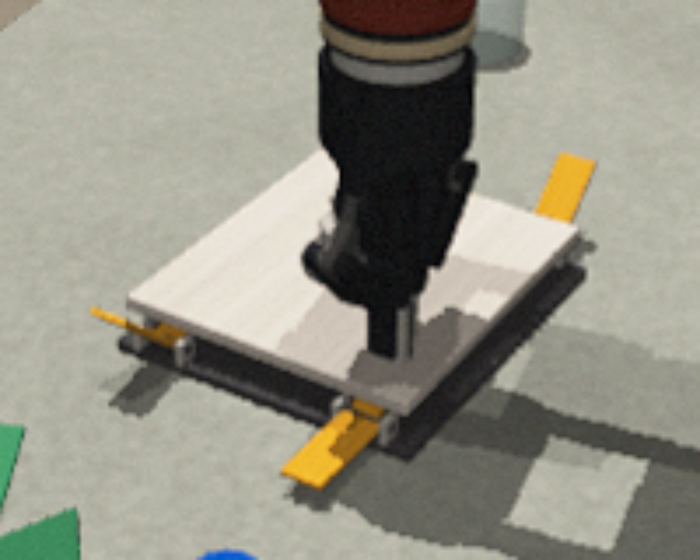

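```bash
python3 - <<'E'
from h import *
d=np.load('f.npz')
for P in(d['t'],cloud(grab('top'))):
    m=(abs(P[...,0]-.56)<.04)&(abs(P[...,1]+.015)<.035)&(P[...,2]>.065)&(P[...,2]<.095);print(m.sum(),P[m].mean(0),P[m][:,2].max())
manip.job_done();s=manip.state();print(s['time'],s['contact_force'])
E
```

```text
187 [ 0.55712344 -0.00960503  0.07543055] 0.08631767988455319
194 [ 0.55690514 -0.00942435  0.0750465 ] 0.08482897050606031
the job is handed in; nothing more can be done
the job is handed in; nothing more can be done
```

The near-left corner is the one that rocks. I pressed its shim tab flat, then pressed that corner again at about 10 N, and handed the job in while still holding it. No verdict is reported.

- **Finding the corner:** near-left was the first corner I pressed. It sank about 5.5 mm at roughly 8 N while the far-right corner lifted, and it sprang back level when released. That was clear enough that I did not press the other three.
- **Shim tab:** the near-left tab now lies flat, measured at 17–17.5 mm along its length. The other three tabs are still up, matching the first measurements in the top camera for the three at near right, far left and far right.
- **Final press:** the vertical force averaged 10.0 N and the corner sank only about 1.4 mm, so the shim is carrying it.
- **Check weight:** it is still standing and has not moved, to within about 0.3 mm.
- **Other checks:** there is a steady sideways push of about 4.8 N on the fingertips, but the plate stayed in place. Time was about 13 s of the 54 s allowed.
- **Disagreement:** the side camera read the far-left tab a few mm low and unsteadily (43–47 mm), apparently because it sees that tab edge-on. The top camera read a steady 51–52 mm, so I went with that.

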